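# Set the sunken trimmer and close its well

## Task

Turn the small black bar knob at the bottom of the tuning unit's round well clockwise (seen from above) until it just comes up against its end stop, feeling for the stop without forcing it, then back it off an eighth of a turn (45 degrees). After that put the grey cover on the well, flat and fully home without slamming it or pressing hard, and let go. Do not shove the unit about, and leave the other things on the bench alone.

Things in the scene. Friction and masses are not known exactly. Their poses are not given: they have to be found in the camera images.
- unit: tuning unit: light metal box 112 x 134 mm, 52 mm high, about 2 kg, loose on four rubber feet, coaxial sockets stick out 16 mm from both short sides (+-y). Origin: centre of its underside, z up. In its top is one round well, 70 mm wide and 26 mm deep, with the trimmer knob standing in the middle of its floor. Sliding it over 15 mm counts as shoved.
- well_mouth (a point): centre of the well's mouth, level with the unit's flat top, 52 mm above its underside; lies on the knob's axis. The 70 mm wall is plain with a 1.5 mm chamfer; the floor is 26 mm below this point.
- knob_grip (a point): black bar knob in the well, a point on its axis 12.5 mm above the well floor, 13.5 mm below the mouth. Bar 28 mm long (its x axis, the white line at +x), 12 mm thick (y), from 8 mm below this point to 7.5 mm above it (6 mm below the mouth). Under the bar a round skirt 32 mm wide, its top 7.5 mm below this point. 29 mm free on either side of the bar for the fingers.
- cover_tab (a point): grey round cover of the well, 70 g, lying right way up: centre of its upright finger tab, 34 mm long (x), 14 mm thick (y), from 9.5 mm below this point to 9 mm above. Below the tab a flange 78 mm wide, 3 mm thick; under it a plug 68 mm wide, 5 mm high, tapered to 63 mm at its foot, 17.5 mm below this point. Home in the well, the flange lies on the unit's top and this point is 12.5 mm above the mouth.
- flux_pot: bystander: round flux pot, black lid on a white jar, 44 mm wide, 34 mm high; origin at the centre of its underside
- relay: bystander: small relay with a clear cover, 22 x 28 mm, 36 mm high; origin at the centre of its underside
- solder_spool: bystander: solder reel with black flanges, 62 mm wide, 32 mm high; origin at the centre of its underside
- ipa_bottle: bystander: white plastic bottle with a red nozzle, 57 mm wide, 122 mm high; origin at the centre of its underside
- battery_9v: bystander: block battery lying down, 27 x 52 mm, 18 mm high; origin at the centre of its underside
- well_axis (a point): the point where the knob's axis meets the well floor, 26 mm below the mouth. The knob turns with a light even drag of 0.05 N m. Its clockwise end stop (joint knob = 0 there, negative before it) is 0.4 to 1.25 rad from the start, is hidden inside and cannot be seen or measured: at the stop the twist rises steeply. From about 0.32 N m on, the whole trimmer would twist in its mounting, the knob turning on with it.
There are look-alikes about, which are no part of the job. Leave any purple look-alike of the part that bears cover_tab alone.

How it is judged:
By the outcome, as a careful person would: the job done as asked, in the order asked, and still so for the second after the job is handed in, with the robot touching nothing.
It also fails if it takes over 72 s, if anything falls off the work surface, if the arm or the gripper's body presses on something with over 40 N, if the wrist force passes 120 N, or if a joint passes its speed limit or range.

## Robot

A 6-joint arm with a two-finger parallel gripper is mounted at the origin on a cart in front of the work surface, level with it; the furniture and walls round the work are solid. World frame = base frame: x ahead of the robot, y to its left, z up, the work surface at z = 0. Lengths are in mm, angles in rad, forces in N, time in s.
With the tool pointing down it reaches from about 350 to 975 mm from the base axis. Payload 7.1 kg.
Tool frame: the origin (TCP) lies on the front face of the gripper's body, between the roots of the fingers; the fingertips stand 80 mm ahead of it and the grasp point (between the pads) lies 61 mm ahead of it (env.tips_ahead is the distance from the TCP to the fingertips, in mm); z points along the fingers, y is the line along which they close (so a half turn about z gives the same grasp; the last joint's range is limited). The gripper opens to 88 mm and grips with 3 to 60 N. Pads are 20 mm wide; open, the fingers measure 115 mm over their backs; the gripper's body (75 mm by 178 mm) begins 61 mm behind the grasp point.
Start: joints at [-1.187, 0.423, 1.63, -0, 1.089, -0.019], TCP at [245.013, -574.956, 302.675] pointing down, gripper open.
Joint ranges: [-3, 3], [-0.9, 2.11], [0.09, 2.58], [-1.31, 4.45], [0.11, 2.69], [-2.54, 2.54]. Speed limits (rad/s): [2.39, 2.39, 3.01, 3.14, 3.14, 3.14].

## Interface

Orientations are given as a unit quaternion [x, y, z, w].
In Python, from station import env, set_gripper, viewer, workorder gives the robot as it stands. Calls block until the motion is done:
- env.reach(position, orientation): joint-space move of the TCP to a pose.
- env.move_l(position, rot=None, rate=150, f_stop=None): straight line of the TCP; rot=None keeps the orientation; rate is the mean speed in mm/s. With f_stop (N) it stops when the force on the tool has changed by that much, and returns True; else False.
- env.move_joints(angles): joint-space move.
- set_gripper(opening): finger opening in mm; the grip force is fixed at half the most; returns when the fingers have stopped.
- env.hold(seconds).
- env.ik(position, orientation): joint angles nearest the present ones, or None.
- env.read_state(): the state.
- viewer.camera(name): name is "scene" or "top" or "wrist"; returns the picture (400x640x3 uint8, blue, green, red); there is no depth.
- viewer.camera_params(name): a dict with "fx", "fy", "cx", "cy" (pixels), "pose" (4x4, takes a point from camera to world coordinates); the wrist camera has in their place "tool_from_camera" (4x4, takes a point from camera to tool coordinates, whose origin is the TCP and whose axes are the flange's). Camera axes: x right, y up, looking along -z (the intrinsics and any distortion apply to the point x, -y, -z); pixel columns grow to the right and rows downward; lengths in mm; the calibration is good to about 2 mm. The wrist camera is an equidistant fisheye: a pixel r from the principal point sees the ray r / f radians off the axis. A picture is of the moment at which its call begins: read the wrist's pose just before it. camera_params takes no time and is no camera call.
A pose or a line that the arm cannot do raises env.IKError and nothing moves.
- workorder.sign_off(): hands the job in; it is judged then, once.
The state is a dict: "time_s": time; "qpos": joint angles; "dq": joint speeds; "tau": joint torques, N m; "tool_pos": TCP position; "orientation": TCP orientation; "force": force on the tool from outside, world axes, zero at the start; "wrist_torque": the same for the moment, N m; "width": finger opening in mm; "grip_force": force on a finger pad.
Only numpy, scipy, OpenCV 4.12 (cv2) and the standard library are available. Lean on these libraries where they do the work, as an engineer would, in place of code of your own. Each camera call takes 0.05 s, during which the arm holds its last target. There are 200 camera calls.

## Working session

There is one attempt and no reset: what is moved stays moved. The work goes in short steps, each a Python script; the robot and the scene stay as the last script left them, time stands still between calls to the robot, and variables do not carry over. Pictures are saved under pics/ and viewed, at most 10 in all, crops included, and the job is handed in when it is done.

```bash
ls; mkdir -p pics; python3 - <<'E'
from station import env,viewer
import cv2,numpy as np
for n in ["scene","top"]:
    cv2.imwrite(f"pics/{n}0.png",viewer.camera(n)); p=viewer.camera_params(n); print(n,p)
print(viewer.camera_params("wrist")); print(env.read_state())
E
```

```text
pics
scene {'fx': 481.4848463774265, 'fy': 481.4848463774265, 'cx': 325.22834735136513, 'cy': 199.66168269827855, 'pose': array([[ 4.69480229e-01,  5.45347946e-01, -6.94394651e-01,
        -1.87704702e+01],
       [-8.82836960e-01,  3.02126161e-01, -3.59609073e-01,
        -4.67107782e+02],
       [ 1.36827208e-02,  7.81866613e-01,  6.23295582e-01,
         6.09346752e+02],
       [ 0.00000000e+00,  0.00000000e+00,  0.00000000e+00,
         1.00000000e+00]])}
top {'fx': 506.3798731025517, 'fy': 506.3798731025517, 'cx': 317.01454738930784, 'cy': 197.47575039412857, 'pose': array([[ 4.67124838e-03,  9.95594200e-01, -9.36502476e-02,
         4.58979668e+02],
       [-9.99954979e-01,  5.42407682e-03,  7.78579194e-03,
        -1.57670805e+02],
       [ 8.25945543e-03,  9.36096620e-02,  9.95574715e-01,
         1.15707567e+03],
       [ 0.00000000e+00,  0.00000000e+00,  0.00000000e+00,
         1.00000000e+00]])}
{'fx': 309.70691628693146, 'fy': 309.70691628693146, 'cx': 316.171718058291, 'cy': 197.395864277596, 'tool_from_camera': array([[ 6.15583842e-04,  9.62921305e-01,  2.69781728e-01,
[... 273 characters left out ...]
00e+00]])}
{'time_s': 0.1, 'qpos': array([-1.18699371e+00,  4.23771194e-01,  1.63060563e+00,  2.17343804e-05,
        1.08859393e+00, -1.90293739e-02]), 'dq': array([-0.00062924, -0.00092058, -0.00317377, -0.00183554, -0.00075913,
        0.00058388]), 'tau': array([-4.49522804e-04, -5.45608377e+01, -2.74323660e+01,  6.44507795e-02,
        1.88191503e-02, -8.18074568e-06]), 'tool_pos': array([ 244.88046961, -574.60506276,  301.97824583]), 'orientation': array([ 9.79785057e-01,  2.00051911e-01, -1.15512857e-04, -6.79366312e-04]), 'force': array([ 0.07052289, -0.45595963,  0.33484098]), 'wrist_torque': array([0.04176689, 0.07493733, 0.01323172]), 'grip_force': 0.0, 'width': 88.06740437994385}
```

View pics/scene0.png

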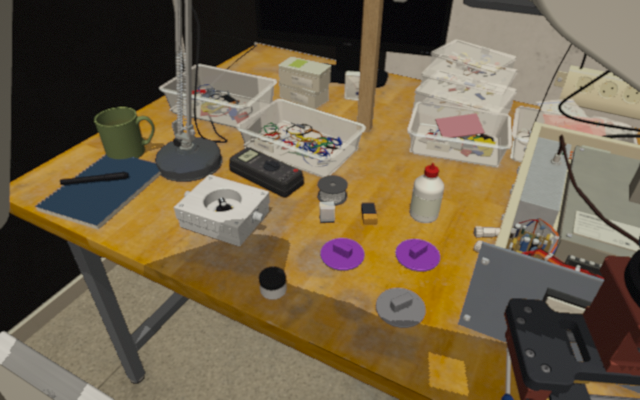

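View pics/top0.png

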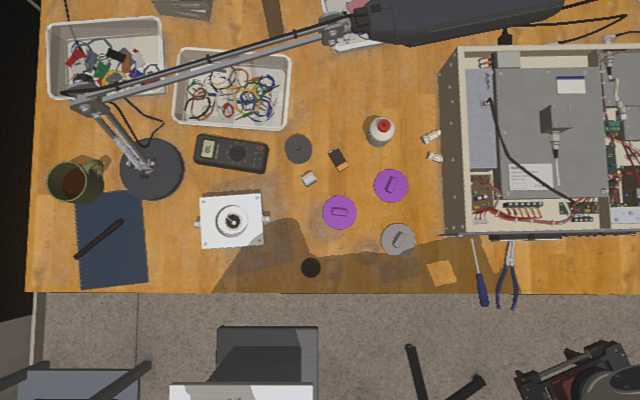

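The scene view shows the unit at (222,205), the grey cover at (401,305) and two purple look-alikes. In the top view the well is at (232,220) and the grey cover at (398,239). Next I'll estimate their positions and go to look from above.

```bash
cat > h.py <<'E'
from station import env,set_gripper,viewer,workorder
import cv2,numpy as np
from scipy.spatial.transform import Rotation as R
def q(psi): return (R.from_euler('z',psi)*R.from_euler('x',np.pi)).as_quat()
def plane(o,d,z): return o+d*(z-o[2])/d[2]
def top(u,v,z,n="top"):
    p=viewer.camera_params(n); T=p["pose"]
    return plane(T[:3,3],T[:3,:3]@[(u-p["cx"])/p["fx"],-(v-p["cy"])/p["fy"],-1],z)
def wpose(s):
    T=np.eye(4);T[:3,:3]=R.from_quat(s["orientation"]).as_matrix();T[:3,3]=s["tool_pos"];return T
def wray(u,v,T):
    p=viewer.camera_params("wrist"); x=(u-p["cx"]);y=(v-p["cy"]);r=np.hypot(x,y)+1e-9;th=r/p["fx"]
    d=np.array([np.sin(th)*x/r,-np.sin(th)*y/r,-np.cos(th)]);C=T@p["tool_from_camera"]
    return C[:3,3],C[:3,:3]@d
def w(u,v,z,T): return plane(*wray(u,v,T),z)
def snap(name):
    s=env.read_state();im=viewer.camera("wrist");cv2.imwrite(f"pics/{name}.png",im);T=wpose(s);np.save(f"pics/{name}.npy",T);return im,T
def st():
    s=env.read_state();print(round(s["time_s"],2),s["tool_pos"].round(1),s["qpos"].round(3),s["force"].round(2),s["wrist_torque"].round(3),s["width"],s["grip_force"])
E
python3 - <<'E'
from h import *
print(top(232,220,39),top(398,239,12),top(311,267,30))
a=top(232,220,39);c=top(398,239,12)
env.reach([c[0],c[1],260],q(np.pi/2-0.6)); snap("wc")
env.reach([a[0],a[1],270],q(np.pi/2)); snap("wu")
st()
im=cv2.hconcat([cv2.imread("pics/wc.png"),cv2.imread("pics/wu.png")])
cv2.imwrite("pics/wcrop.png",cv2.resize(cv2.imread("pics/wu.png")[60:360,120:520],(800,600),interpolation=2))
E
```

```text
[513.23590455  20.85526185  39.        ] [ 473.55861397 -349.8485194    12.        ] [ 410.81672438 -153.9309226    30.        ]
2.82 [513.5  19.8 270. ] [ 0.016  0.305  1.9   -0.     0.936  0.017] [ 0.17 -0.49 -0.95] [-0.061 -0.109  0.027] 87.77604250928155 0.0
```

View pics/wcrop.png

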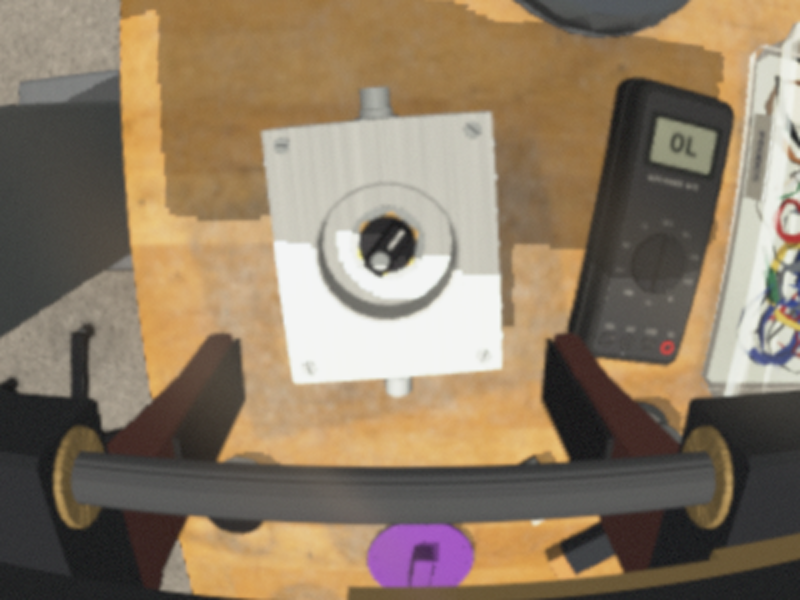

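View pics/wc.png

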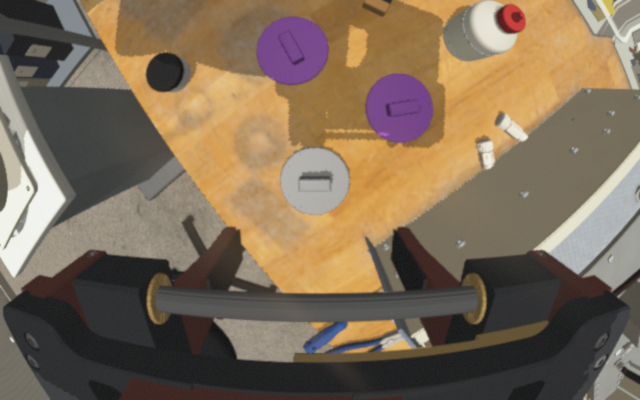

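The unit crop shows the well mouth centred near crop (387,250) (full image (313.5,185)), and the white line on the knob runs up and to the right at crop (388,249)→(404,230). The cover view shows the grey disc centred near (315,181), with its tab near (315,184) roughly along the image x axis.

```bash
python3 - <<'E'
from h import *
T=np.load("pics/wu.npy")
f=lambda u,v,z:w(120+u/2,60+v/2,z,T)
pts=[f(319,250,52),f(455,250,52),f(387,182,52),f(387,317,52)]
for p in pts: print(p.round(1))
m=np.mean(pts,0)
a,b=f(388,249,46),f(404,230,46); th=np.arctan2(*(b-a)[1::-1]); print(m,a,b,"th",th)
for p in [f(263,130,52),f(491,112,52),f(502,368,52),f(294,383,52)]: print("corner",p.round(1))
Tc=np.load("pics/wc.npy"); print("cover",w(315,182,5,Tc),"tab",w(315,184,20,Tc), w(299,184,20,Tc),w(331,184,20,Tc))
set_gripper(26)
# tool x along +-th
for psi in (th,th+np.pi,th-np.pi):
    j=env.ik([m[0],m[1],170],q(psi)); print(psi,None if j is None else j.round(2))
psi=th+np.pi if env.ik([m[0],m[1],170],q(th+np.pi)) is not None else th
E
```

```text
[478.4  22.8  52. ]
[546.4  22.8  52. ]
[512.5  56.8  52. ]
[512.3 -12.6  52. ]
[512.39085053  22.44934803  52.        ] [512.87120692  21.83911438  46.        ] [520.95242091  31.6722829   46.        ] th 0.8828841416483957
corner [452.1  83.2  52. ]
corner [562.7  91.5  52. ]
corner [573.7 -41.9  52. ]
corner [462.  -50.6  52. ]
cover [ 471.99784717 -353.05454967    5.        ] tab [ 472.72408296 -352.06609271   20.        ] [ 458.62735733 -342.3866633    20.        ] [ 486.83170019 -361.72126644   20.        ]
0.8828841416483957 [ 0.02  0.46  1.96 -0.    0.72  0.71]
4.024476795238189 [ 0.02  0.46  1.96  0.    0.72 -2.43]
-2.258708511941397 [ 0.02  0.46  1.96  0.    0.72 -2.43]
```

```bash
python3 - <<'E'
from h import *
env.reach([512.4,22.4,160],q(0.883)); st(); im,T=snap("wk")
cv2.imwrite("pics/wkc.png",cv2.resize(im[100:400,120:520],(800,600),interpolation=2))
print(env.tips_ahead)
E
```

```text
4.57 [512.8  22.4 160.3] [ 0.02   0.482  1.962 -0.     0.697  0.706] [ 0.06 -0.06 -0.36] [ 0.026 -0.025  0.018] 26.045868758443678 0.0
80.0
```

View pics/wkc.png

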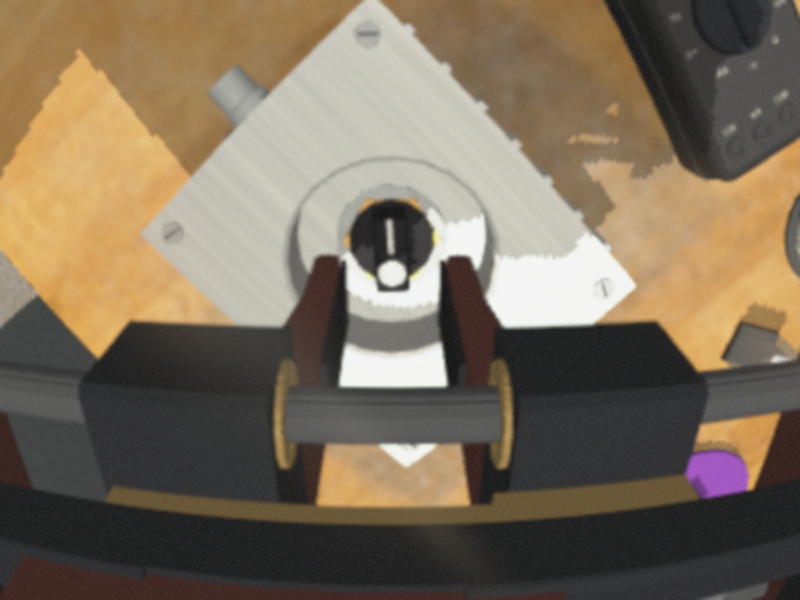

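The bar lies vertical in the crop, with its white line at (390,218)–(391,258). The fingers straddle it and the mouth rim runs from x 298 to 493, so the yaw is right. I'll refine, then descend under force guard.

```bash
python3 - <<'E'
from h import *
T=np.load("pics/wk.npy")
f=lambda u,v,z:w(120+u/2,100+v/2,z,T)
P=np.array([f(298,235,52),f(493,235,52),f(395,157,52),f(336,173,52),f(455,173,52)])[:,:2]
from scipy.optimize import least_squares
r=least_squares(lambda p:np.hypot(*(P-p[:2]).T)-p[2],[512,22,35]).x; print("circle",r)
a,b=f(391.5,258,46),f(389.5,218,46);print("line",a,b,np.arctan2(*(b-a)[1::-1]))
c=f(391,245,46); print("bar mid",f(391,200,46),f(391,290,46))
inv=np.linalg.inv(T); print("line in tool",(inv@np.r_[a,1]).round(1),(inv@np.r_[b,1]).round(1),"circ in tool",(inv@[r[0],r[1],52,1]).round(1))
E
```

```text
circle [515.50144733  22.46107519  32.62512189]
line [511.85225514  20.09060008  46.        ] [520.37908961  31.57175616  46.        ] 0.931995970117772
bar mid [524.70949639  36.07910641  46.        ] [504.14970827  10.94305465  46.        ]
line in tool [ -2.4   0.7 114.3   1. ] [1.190e+01 1.000e-01 1.143e+02 1.000e+00] circ in tool [  1.8   2.  108.3   1. ]
```

```bash
python3 - <<'E'
from h import *
env.move_l([513.0,22.5,160],q(0.90)); 
print(env.move_l([513.0,22.5,135],rate=60,f_stop=6)); st()
print(env.move_l([513.0,22.5,113.5],rate=30,f_stop=5)); st()
E
```

```text
False
5.43 [512.8  22.5 134.5] [0.021 0.529 1.969 0.    0.645 0.691] [ 0.22  0.23 -0.15] [-0.024 -0.066  0.049] 25.904660145722783 0.0
False
6.3 [513.1  22.5 113.5] [0.021 0.568 1.972 0.    0.601 0.691] [0.59 0.86 0.91] [-0.042 -0.02   0.002] 25.876469770467434 0.0
```

```bash
python3 - <<'E'
from h import *
set_gripper(16); st(); set_gripper(10); env.hold(.2); st()
for _ in range(6): st(); env.hold(.03)
E
```

```text
6.7 [513.   22.5 113.6] [ 0.021  0.568  1.972 -0.     0.601  0.691] [-0.22  0.53 -0.24] [-0.017 -0.068  0.003] 16.151981108434235 0.0
7.15 [512.6  23.  113.5] [2.100e-02 5.680e-01 1.973e+00 1.000e-03 6.020e-01 6.910e-01] [-1.27  5.75  2.72] [ 0.875  0.352 -0.005] 11.82321324847893 29.983584880828857
7.15 [512.6  23.  113.5] [2.100e-02 5.680e-01 1.973e+00 1.000e-03 6.020e-01 6.910e-01] [-1.27  5.75  2.72] [ 0.875  0.352 -0.005] 11.82321324847893 29.983584880828857
7.18 [512.6  22.9 113.6] [2.100e-02 5.680e-01 1.973e+00 1.000e-03 6.020e-01 6.910e-01] [-2.41  4.89  2.82] [ 0.878  0.338 -0.004] 11.97339936164817 29.983452558517456
7.22 [512.6  22.9 113.6] [2.100e-02 5.680e-01 1.973e+00 1.000e-03 6.020e-01 6.910e-01] [-2.16  4.75  3.68] [ 0.863  0.373 -0.022] 11.508328864791784 29.983462393283844
7.25 [512.6  22.9 113.6] [2.100e-02 5.680e-01 1.973e+00 1.000e-03 6.020e-01 6.910e-01] [-1.69  4.86  3.12] [0.842 0.358 0.041] 11.603483494556922 29.98343825340271
7.28 [512.6  22.9 113.5] [2.100e-02 5.680e-01 1.973e+00 1.000e-03 6.020e-01 6.910e-01] [-2.22  4.47  3.16] [0.861 0.303 0.041] 11.899327913656313 29.983666241168976
7.32 [512.6  22.9 113.5] [2.100e-02 5.680e-01 1.973e+00 1.000e-03 6.020e-01 6.910e-01] [-2.47  5.31  2.78] [0.861 0.338 0.033] 11.770960408706237 29.983510673046112
```

```bash
cat > turn.py <<'E'
from h import *
def tz(n=5):
    v=[]
    for _ in range(n):
        v.append(env.read_state()["wrist_torque"][2]); env.hold(.01)
    return np.mean(v)
E
python3 - <<'E'
from turn import *
env.move_l([512.5,23.05,113.5],q(0.90)); env.hold(.2); st()
j=np.array(env.ik([512.5,23.05,113.5],q(0.90))); b=tz(10); print("base",b); L=[]
for i in range(70):
    k=j.copy();k[5]+=0.02*(i+1); env.move_joints(k); t=tz()-b
    s=env.read_state(); L.append((round(0.02*(i+1),2),round(t,3)))
    if abs(t)>0.12:
        t2=tz(8)-b; L.append(("re",round(t2,3)))
        if abs(t2)>0.12: break
    if np.hypot(*s["force"][:2])>14: print("lateral");break
print(L); np.save("kstop.npy",k); st()
E
```

```text
7.8 [512.5  23.1 113.5] [0.022 0.568 1.973 0.    0.6   0.693] [-1.31  1.88  2.09] [ 0.342  0.159 -0.046] 11.338559663134832 29.983516931533813
base -0.0013648741872454482
lateral
[(0.02, np.float64(-0.056)), (0.04, np.float64(-0.04)), (0.06, np.float64(-0.062)), (0.08, np.float64(-0.031)), (0.1, np.float64(-0.043)), (0.12, np.float64(-0.029)), (0.14, np.float64(-0.014)), (0.16, np.float64(0.009)), (0.18, np.float64(-0.01)), (0.2, np.float64(-0.011)), (0.22, np.float64(-0.011)), (0.24, np.float64(0.013)), (0.26, np.float64(0.006)), (0.28, np.float64(0.033)), (0.3, np.float64(-0.006)), (0.32, np.float64(0.014)), (0.34, np.float64(0.001)), (0.36, np.float64(0.008)), (0.38, np.float64(-0.001)), (0.4, np.float64(-0.01)), (0.42, np.float64(0.015)), (0.44, np.float64(0.043)), (0.46, np.float64(0.013)), (0.48, np.float64(0.008)), (0.5, np.float64(0.007)), (0.52, np.float64(0.006)), (0.54, np.float64(0.001)), (0.56, np.float64(0.008)), (0.58, np.float64(0.02)), (0.6, np.float64(0.023)), (0.62, np.float64(0.037)), (0.64, np.float64(0.033))]
17.22 [513.4  21.8 113.6] [ 0.02   0.568  1.972 -0.003  0.599  1.332] [ 4.560e+00 -1.463e+01  1.000e-02] [-2.456 -0.734 -0.028] 11.892420479994811 29.985611736774445
```

Lateral force built up, so the tool axis is about 3 mm off the knob axis along the bar. I'll loosen the grip, shift, regrip and continue.

```bash
python3 - <<'E'
from turn import *
psi=0.90-0.64
set_gripper(20); st(); print("free tz",tz(10))
p=[510.4,20.9,113.5]
env.move_l(p,q(psi),rate=20); st()
print("free tz",tz(10))
set_gripper(10); env.hold(.2); st(); print("grip tz",tz(10))
E
```

```text
17.59 [511.9  23.4 113.2] [0.022 0.568 1.974 0.    0.601 1.332] [-0.02  0.02 -0.39] [ 0.002  0.067 -0.009] 19.954943547918077 0.0
free tz 0.005475397098430516
17.98 [510.2  20.8 113.5] [0.018 0.566 1.978 0.    0.597 1.328] [0.03 0.87 0.08] [-0.013 -0.008 -0.018] 20.115003118519255 0.0
free tz 0.006062226885175081
18.57 [510.5  20.7 113.5] [ 1.700e-02  5.660e-01  1.978e+00 -1.000e-03  5.970e-01  1.328e+00] [ 0.22 -4.25 -0.05] [-0.797 -0.082  0.067] 11.752801976926529 29.99383181333542
grip tz 0.043512202780817036
```

```bash
python3 - <<'E'
from turn import *
psi=0.26; p=np.array([510.4,20.5,113.5])
def comply(p,psi):
    F=env.read_state()["force"]; y=np.array([np.sin(psi),-np.cos(psi),0]); return p+0.05*(F@y)*y, F@y
env.move_l(p,q(psi),rate=20); env.hold(.1); st()
L=[];why="cap"
for i in range(34):
    psi-=0.02; p,fy=comply(p,psi); env.move_joints(env.ik(p,q(psi))); t=tz()
    L.append((round(0.9-psi,2),round(float(t),3),round(float(fy),1)))
    if abs(t)>0.13 and abs(tz(8))>0.13: why="torque";break
    if abs(fy)>12: why="lat";break
print(why,*L); print(p,psi); st(); np.save("k.npy",np.r_[p,psi])
E
```

```text
19.0 [510.5  20.6 113.5] [0.017 0.566 1.978 0.    0.597 1.328] [ 0.86 -2.06 -0.01] [-0.365 -0.156  0.022] 11.684671391033143 29.99399095773697
torque (0.66, -0.037, 2.2) (0.68, -0.054, 0.9) (0.7, -0.031, -1.1) (0.72, -0.055, -1.5) (0.74, -0.03, -0.6) (0.76, -0.019, -1.4) (0.78, -0.054, -0.3) (0.8, -0.032, -0.2) (0.82, -0.038, 0.9) (0.84, -0.023, 0.1) (0.86, -0.037, 0.1) (0.88, -0.028, 0.1) (0.9, -0.044, -0.8) (0.92, -0.035, 1.1) (0.94, -0.036, -0.2) (0.96, -0.034, -1.0) (0.98, -0.068, 1.4) (1.0, -0.04, 0.2) (1.02, -0.022, -0.7) (1.04, 0.1, 0.2) (1.06, 0.275, -0.2)
[510.39797447  20.52680628 113.5       ] -0.15999999999999995
25.19 [510.5  20.5 113.5] [ 0.017  0.566  1.978 -0.     0.597  1.747] [3.83 0.96 2.42] [ 0.094 -0.738  0.259] 11.749130452920589 30.022990107536316
```

The stop was felt near psi = -0.13 (1.03 rad from the start), with a peak twist of about 0.27 N m. Now I'll back off 45°.

```bash
python3 - <<'E'
from turn import *
k=np.load("k.npy"); p=k[:3]; psi=k[3]
L=[]
for s in np.linspace(psi,0.66,11)[1:]:
    y=np.array([np.sin(s),-np.cos(s),0]); fy=env.read_state()["force"]@y; p=p+0.05*fy*y
    env.move_joints(env.ik(p,q(s))); L.append((round(s,2),round(float(tz(3)),3),round(float(fy),1)))
print(*L); st()
set_gripper(24); st()
env.move_l([p[0],p[1],165],rate=100); env.hold(.1); st(); im,T=snap("wk2")
cv2.imwrite("pics/wk2c.png",cv2.resize(im[100:400,120:520],(800,600),interpolation=2)); print(p)
E
```

```text
(np.float64(-0.08), 0.08, -1.3) (np.float64(0.0), 0.069, 0.8) (np.float64(0.09), 0.054, 0.3) (np.float64(0.17), 0.047, 1.3) (np.float64(0.25), 0.07, 0.3) (np.float64(0.33), 0.046, 0.1) (np.float64(0.41), 0.041, 0.5) (np.float64(0.5), 0.038, -0.2) (np.float64(0.58), 0.051, 0.4) (np.float64(0.66), 0.063, -0.2)
27.94 [510.4  20.5 113.5] [0.017 0.566 1.978 0.    0.597 0.93 ] [4.08 2.67 2.65] [ 0.559 -0.746 -0.025] 11.862299734295279 29.995265901088715
28.38 [509.8  20.3 113.2] [ 0.017  0.566  1.979 -0.     0.598  0.928] [-0.58  0.32 -0.16] [-0.028 -0.037 -0.054] 23.64201588040457 0.0
29.14 [510.   20.4 164.4] [0.017 0.472 1.966 0.    0.705 0.928] [-0.31  0.34 -0.47] [ 0.001 -0.008  0.001] 24.19303451976685 0.0
[510.42804755  20.43450488 113.5       ]
```

View pics/wk2c.png

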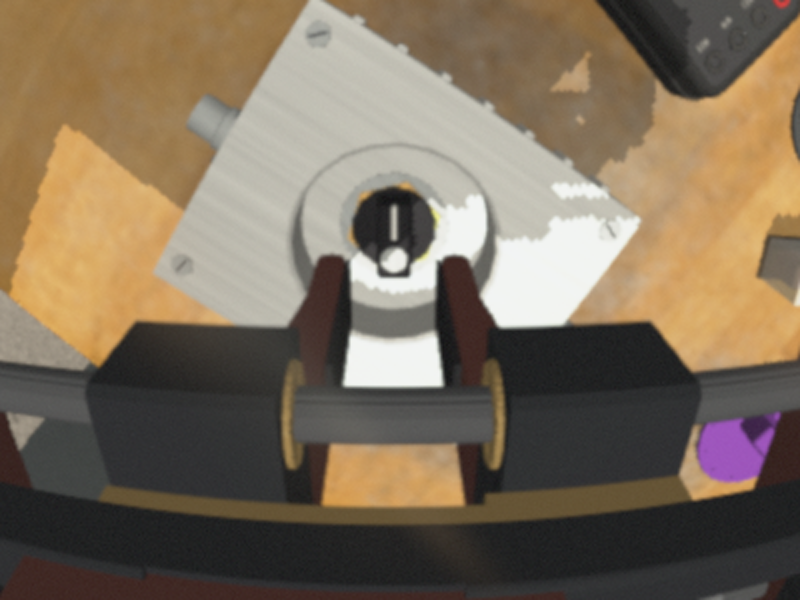

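The knob's bar is still aligned with the tool axis in this view (crop x≈394), so the 45° back-off held. The knob axis is at about (510.4, 20.5). Next I'll look at the cover with the tool at the tab's yaw and check clearance to the chassis.

```bash
python3 - <<'E'
from h import *
Tc=np.load("pics/wc.npy")
for z in (0,60,120,180): print(z,"top cam",top(442,235,z).round(0),"wc corner",w(370,240,z,Tc).round(0), "scene",top(488,243,z,"scene").round(0),top(462,318,z,"scene").round(0))
T2=np.load("pics/wk2.npy");f=lambda u,v,z:w(120+u/2,100+v/2,z,T2)
print("well by vision",np.mean([f(302,215,52),f(490,215,52)],0),f(396,143,52))
env.reach([510,20,260],q(0.66)); set_gripper(40)
env.reach([469.8,-352.5,200],q(-0.60)); env.hold(.1); st(); im,T=snap("wc2")
cv2.imwrite("pics/wc2c.png",cv2.resize(im[50:350,120:520],(800,600),interpolation=2))
E
```

```text
0 top cam [ 483. -453.    0.] wc corner [ 486. -450.    0.] scene [ 692. -437.    0.] [ 502. -441.    0.]
60 top cam [ 482. -437.   60.] wc corner [ 491. -421.   60.] scene [ 622. -440.   60.] [ 451. -444.   60.]
120 top cam [ 481. -422.  120.] wc corner [ 496. -393.  120.] scene [ 552. -443.  120.] [ 400. -446.  120.]
180 top cam [ 480. -407.  180.] wc corner [ 502. -365.  180.] scene [ 482. -446.  180.] [ 348. -449.  180.]
well by vision [521.88264657  27.2483095   52.        ] [540.88705726  42.09234762  52.        ]
31.65 [ 470.5 -351.4  200.3] [-0.662  0.502  1.782  0.     0.857  1.507] [0.53 0.07 0.83] [ 0.063 -0.062  0.041] 39.84628485602177 0.0
```

View pics/wc2c.png

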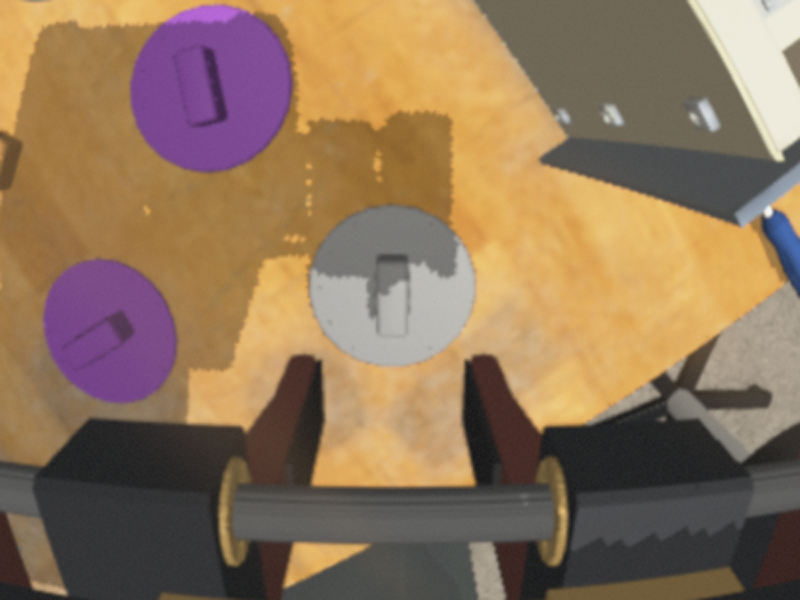

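The grey cover is centred near crop (392,286), with its tab running along the image vertical at (393,260–336). The chassis corner is at crop (542,158), which leaves clearance.

```bash
python3 - <<'E'
from h import *
from scipy.optimize import least_squares
T=np.load("pics/wc2.npy");f=lambda u,v,z:w(120+u/2,50+v/2,z,T);inv=np.linalg.inv(T)
P=np.array([f(u,v,7) for u,v in [(309,286),(475,286),(392,206),(392,366),(335,228),(450,228),(333,343),(451,343)]])[:,:2]
r=least_squares(lambda p:np.hypot(*(P-p[:2]).T)-p[2],[470,-352,39]).x;print("flange",r,(inv@[r[0],r[1],7,1]).round(2))
for uv in [(378,263),(408,263),(378,336),(408,336)]: print((inv@np.r_[f(*uv,26.5),1]).round(1))
# knob axis in wk2: same tool-frame bias check, skirt circle at z=31
T2=np.load("pics/wk2.npy");g=lambda u,v,z:w(120+u/2,100+v/2,z,T2);i2=np.linalg.inv(T2)
print("skirt",[(i2@np.r_[g(*uv,31),1]).round(1) for uv in [(352,228),(438,228),(395,185)]])
print("rim",[(i2@np.r_[g(*uv,52),1]).round(1) for uv in [(302,225),(490,225),(396,143)]])
E
```

```text
flange [ 471.59917927 -350.86978853   38.43923194] [  0.57  -1.06 193.29   1.  ]
[ 17.2  -7.  173.8   1. ]
[ 17.2   5.7 173.8   1. ]
[-15.5  -7.2 173.8   1. ]
[-15.5   5.9 173.8   1. ]
skirt [array([  1.9, -15.7, 133.4,   1. ]), array([  1.9,  15.9, 133.4,   1. ]), array([ 18.2,   0. , 133.4,   1. ])]
rim [array([ 10. , -31. , 112.4,   1. ]), array([ 10. ,  31.7, 112.4,   1. ]), array([ 37.6,   0.3, 112.4,   1. ])]
```

```bash
python3 - <<'E'
from h import *
p=[469.7,-349.6]
env.move_l([*p,130],rate=120,f_stop=8)
print(env.move_l([*p,90.5],rate=60,f_stop=5)); st()
set_gripper(20); set_gripper(8); env.hold(.1); st()
s=env.read_state()["tool_pos"]
env.move_l([s[0],s[1],95],rate=30); st(); env.move_l([s[0],s[1],180],rate=150); env.hold(.1); st(); im,T=snap("wc3")
E
```

```text
False
33.24 [ 469.8 -349.7   90.5] [-0.66   0.675  1.812 -0.     0.654  1.511] [ 0.76 -0.66  1.36] [ 0.089  0.031 -0.006] 40.004136351357694 0.0
34.15 [ 469.7 -349.6   90.5] [-0.66   0.675  1.812 -0.     0.654  1.511] [-1.14 -0.92  1.49] [ 0.042  0.011 -0.013] 13.337251095463907 30.000198483467102
34.45 [ 469.8 -349.7   95.3] [-0.66   0.667  1.812  0.     0.662  1.511] [-0.3   0.75 -0.48] [0.073 0.012 0.056] 13.561965637812282 29.999910593032837
35.27 [ 469.1 -349.2  178.8] [-0.66   0.532  1.795 -0.     0.816  1.511] [ 0.99 -1.12 -0.59] [ 0.059  0.012 -0.026] 13.618892441230155 29.999831914901733
```

View pics/wc3.png

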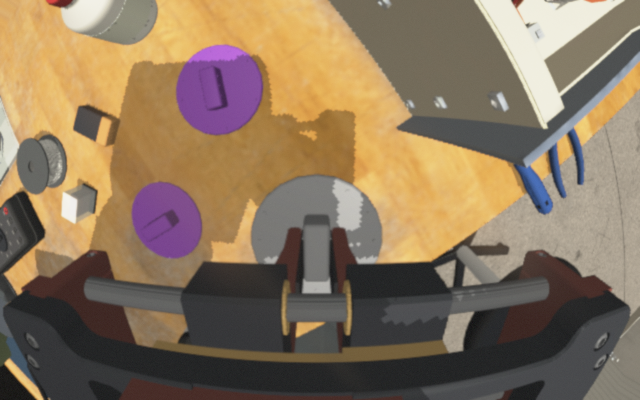

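The cover is held level: flange front edge at (317,175), sides at x≈251 and 382. I'll work out its offset in the hand and carry it over.

```bash
python3 - <<'E'
from h import *
from scipy.optimize import least_squares
T=np.load("pics/wc3.npy");inv=np.linalg.inv(T);z=T[2,3]-84
g=cv2.imread("pics/wc3.png");hsv=cv2.cvtColor(g,cv2.COLOR_BGR2HSV)
# rim: scan upward columns / rows for saturation jump (grey -> wood)
S=cv2.GaussianBlur(hsv[:,:,1],(3,3),0).astype(int)
pts=[]
for a in np.radians(np.arange(-170,-9,8)):
    c=np.array([317,240]);prev=None
    for r in np.arange(45,85,.5):
        u,v=c+r*np.array([np.cos(a),np.sin(a)])
        if S[int(round(v)),int(round(u))]>75: pts.append((u,v));break
P=np.array([(inv@np.r_[w(u,v,z,T),1])[:2] for u,v in pts])
r=least_squares(lambda p:np.hypot(*(P-p[:2]).T)-39,[0,0],loss="soft_l1").x
print(r,np.hypot(*(P-r).T).round(1))
E
```

```text
[ 2.53807221 -0.78479432] [38.7 38.5 38.7 38.8 39.2 39.2 39.1 39.  39.2 38.8 38.9 38.9 39.4 38.8
 39.5 38.8 39.2 38.6 38.9 38.7 38.7]
```

```bash
python3 - <<'E'
from h import *
env.move_l([469.7,-349.6,220],rate=150)
psi=0.0
x,y=510.35,20.5
env.reach([x,y,220],q(psi)); env.hold(.1); st()
env.move_l([x,y,150],rate=90,f_stop=6); env.hold(.2); st()
print(env.move_l([x,y,141],rate=15,f_stop=4)); st()
E
```

```text
37.23 [510.6  19.5 219.9] [ 0.015  0.378  1.94  -0.     0.824  1.588] [0.12 1.42 0.19] [ 0.056 -0.018  0.062] 13.731858769773295 29.999767541885376
38.35 [510.7  20.5 150.6] [0.017 0.497 1.97  0.    0.673 1.588] [-0.3   0.07 -0.62] [ 0.068 -0.044  0.001] 13.69100881259136 29.999734461307526
False
39.1 [510.3  20.5 140.9] [0.017 0.515 1.973 0.    0.654 1.588] [-0.02 -0.02 -0.79] [0.054 0.017 0.021] 13.277938767413275 29.999898076057434
```

Plug foot is in, with no contact force yet. I'll seat it slowly.

```bash
python3 - <<'E'
from h import *
x,y=510.35,20.5
for z in (139.5,138.5,137.9,137.3,136.7,136.2):
    r=env.move_l([x,y,z],rate=8,f_stop=4); print(z,r); st()
    if r: break
E
```

```text
139.5 True
39.34 [510.4  20.5 139.7] [0.017 0.517 1.973 0.    0.651 1.588] [-0.75 -0.25  3.15] [ 0.013 -0.033  0.008] 13.964325983183095 30.000727772712708
```

```bash
python3 - <<'E'
from h import *
x,y=510.35,20.5
def avg(n=10):
    v=[]
    for _ in range(n):
        s=env.read_state();v.append(np.r_[s["force"],s["wrist_torque"],s["tool_pos"]]);env.hold(.01)
    return np.mean(v,0).round(3)
print(avg())
for z in (139.4,139.1,138.8):
    print(z,env.move_l([x,y,z],rate=8,f_stop=6),avg())
im,T=snap("wc4")
E
```

```text
[-6.22000e-01 -7.00000e-03  3.65800e+00  5.80000e-02 -8.00000e-03
  6.00000e-03  5.10333e+02  2.05130e+01  1.39675e+02]
139.4 False [-9.93000e-01  2.06000e-01  2.13000e-01  4.10000e-02  1.41000e-01
 -1.00000e-03  5.10039e+02  2.04960e+01  1.39145e+02]
139.1 False [-1.53700e+00  1.37000e-01 -4.77000e-01  7.10000e-02  2.82000e-01
 -1.90000e-02  5.10078e+02  2.04990e+01  1.38950e+02]
138.8 False [-2.08200e+00  3.69000e-01  1.44000e-01  7.40000e-02  4.13000e-01
 -2.00000e-03  5.10123e+02  2.05040e+01  1.38739e+02]
```

View pics/wc4.png

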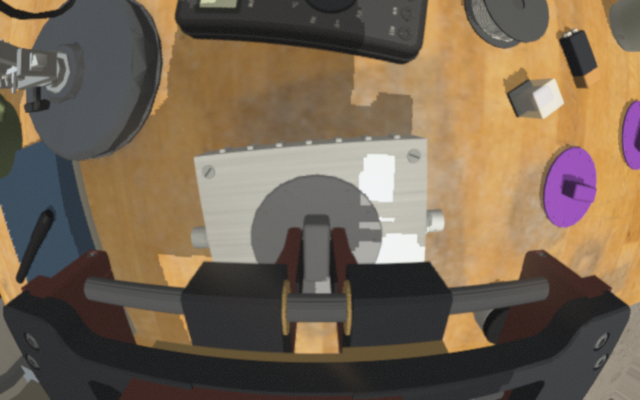

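The cover sits centred over the well (flange at ~(317,230)). A slight wall push toward -x calls for a small shift, so I'll follow it while seating.

```bash
python3 - <<'E'
from h import *
p=np.array([509.9,20.5])
def avg(n=8):
    v=[]
    for _ in range(n):
        s=env.read_state();v.append(np.r_[s["force"],s["wrist_torque"],s["tool_pos"]]);env.hold(.01)
    return np.mean(v,0).round(2)
a=avg()
for z in np.arange(138.8,136.0,-0.3):
    r=env.move_l([*p,z],rate=8,f_stop=6); a=avg(); print(round(z,1),r,p.round(2),a)
    if r or a[2]>5: break
    p=p+np.clip(0.1*a[:2],-.3,.3)
E
```

```text
138.8 False [509.9  20.5] [-1.5700e+00  3.2000e-01 -4.8000e-01  6.0000e-02  3.0000e-01 -0.0000e+00
  5.1001e+02  2.0500e+01  1.3880e+02]
138.5 False [509.74  20.53] [-9.6000e-01 -3.0000e-02 -8.0000e-02  3.0000e-02  1.9000e-01  0.0000e+00
  5.0992e+02  2.0520e+01  1.3857e+02]
138.2 False [509.65  20.53] [-5.0000e-01 -1.4000e-01 -1.9000e-01  4.0000e-02  1.0000e-01 -0.0000e+00
  5.0983e+02  2.0520e+01  1.3825e+02]
137.9 False [509.6   20.52] [-2.2000e-01  7.0000e-02 -6.4000e-01  3.0000e-02  4.0000e-02  1.0000e-02
  5.0974e+02  2.0510e+01  1.3792e+02]
137.6 False [509.58  20.52] [ 6.0000e-02  8.0000e-02 -5.4000e-01  2.0000e-02  1.0000e-02  2.0000e-02
  5.0960e+02  2.0520e+01  1.3759e+02]
137.3 False [509.58  20.53] [-9.6000e-01  1.8000e-01  3.6600e+00  1.0000e-02  1.9000e-01 -0.0000e+00
  5.0961e+02  2.0530e+01  1.3747e+02]
137.0 False [509.48  20.55] [-1.9400e+00 -7.0000e-02  7.6400e+00 -0.0000e+00  3.4000e-01 -0.0000e+00
  5.0960e+02  2.0530e+01  1.3746e+02]
```

Home at TCP z = 137.46, as predicted. I'll relieve the force, release, lift and check.

```bash
python3 - <<'E'
from h import *
env.move_l([509.58,20.53,137.35],rate=10); st()
set_gripper(30); st()
env.move_l([509.58,20.53,200],rate=100); env.hold(.3); st(); im,T=snap("wf")
cv2.imwrite("pics/wfc.png",cv2.resize(im[80:330,120:520],(800,500),interpolation=2))
E
```

```text
43.01 [509.7  20.5 137.5] [ 0.017  0.521  1.975 -0.     0.647  1.588] [-0.63 -0.52  4.14] [ 0.013  0.116 -0.031] 13.936938286876897 30.000879764556885
43.49 [509.5  20.5 137.2] [0.017 0.521 1.975 0.    0.647 1.588] [0.35 0.08 0.01] [-0.026  0.004  0.011] 29.816108979502598 0.0
44.57 [509.3  20.5 199.5] [ 0.017  0.41   1.953 -0.     0.781  1.588] [-0.51 -0.03 -0.11] [0.027 0.024 0.009] 30.390533412046334 0.0
```

View pics/wfc.png

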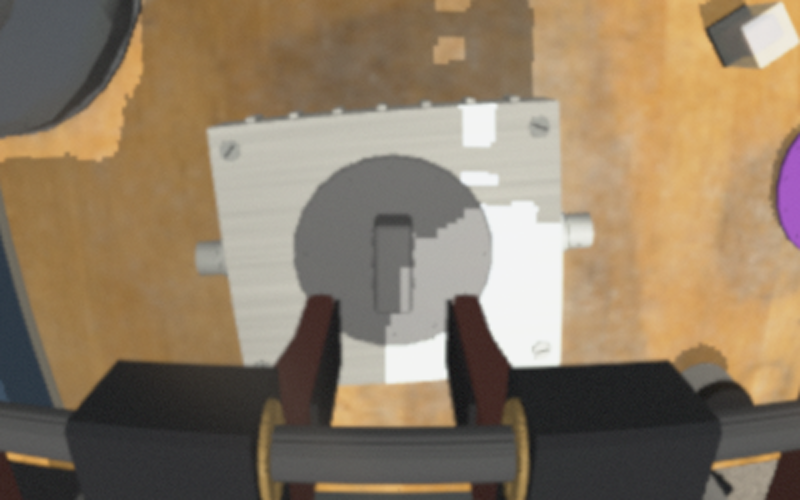

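The cover lies flat and centred on the well at crop (392,250), and the gripper is clear. Handing in.

```bash
python3 -c "
from station import workorder
print(workorder.sign_off())"
```

```text
the job is handed in; nothing more can be done
None
```

The job is handed in at about 45 s: the knob was turned to its stop (settled twist about 0.27 N m, brief peaks not seen), backed off 45°, and the grey cover set flat and home with about 8 N at most, then released.

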